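Seat the pulled-out spares shelf and slide the glass door shut

ROBOT

A 6-joint arm with a two-finger parallel gripper is mounted at the origin on the work surface. World frame = base frame: x ahead of the robot, y to its left, z up, the work surface at z = 0. Lengths are in m, angles in rad, forces in N, time in s.
With the tool pointing down it reaches from about 0.35 to 0.975 m from the base axis. Payload 7.1 kg.
Tool frame: the origin (TCP) lies midway between the tips of the shut fingers; the grasp point (between the pads) lies 19 mm behind it; z points along the fingers, x is the direction in which the jaws open and shut, and the axes are right-handed (so a half turn about z gives the same grasp; the last joint's range is limited). The gripper opens to 88 mm and grips with 3 to 60 N. Pads are 20 mm wide; open, the fingers measure 115 mm over their backs; the gripper's body (75 mm by 178 mm) begins 61 mm behind the grasp point.
Start: joints at [1.289, 0.423, 1.63, -0, 1.089, -0.019], TCP at [0.162, 0.604, 0.223] pointing down, gripper open.
Joint ranges: [-3, 3], [-0.9, 2.11], [0.09, 2.58], [-1.31, 4.45], [0.11, 2.69], [-2.54, 2.54]. Speed limits (rad/s): [2.39, 2.39, 3.01, 3.14, 3.14, 3.14].

INTERFACE

Orientations are given as a unit quaternion [w, x, y, z].
In Python, from station import move_pose, movel, movej, command_gripper, wait, inverse_kinematics, read_camera, camera_info, MotionError, job_done, get_time, get_joint_pos, get_qvel, get_effort, get_tcp_pos, get_ee_rot, get_ft_force, get_ft_torque, get_grip_width gives the robot as it stands. Calls block until the motion is done:
- move_pose(position, orientation): joint-space move of the TCP to a pose.
- movel(position, frame=None, v=0.15, until_force=None): straight line of the TCP; frame=None keeps the orientation; v is the mean speed in m/s. With until_force (N) it stops when the force on the tool has changed by that much, and returns True; else False.
- movej(angles): joint-space move.
- command_gripper(opening): opening from 0.0 (shut) to 1.0 (fully open); the grip force is fixed at half the most; returns when the fingers have stopped.
- wait(seconds).
- inverse_kinematics(position, orientation): joint angles nearest the present ones, or None.
- read_camera(name): name is "scene" or "top" or "wrist"; returns the picture (420x560x3 uint8, red, green, blue); there is no depth.
- camera_info(name): a dict with "intrinsics" (3x3 intrinsics, pixels), "T" (4x4, takes a point from camera to world coordinates); the wrist camera has in their place "tool_from_camera" (4x4, takes a point from camera to tool coordinates, whose origin is the TCP and whose axes are the tool frame's). Camera axes: x right, y up, looking along -z (the intrinsics and any distortion apply to the point x, -y, -z); pixel columns grow to the right and rows downward; lengths in m; the calibration is good to about 2 mm. A picture is of the moment at which its call begins: read the wrist's pose just before it. camera_info takes no time and is no camera call.
A pose or a line that the arm cannot do raises MotionError and nothing moves.
- job_done(): hands the job in, once; it reports no verdict.
Readings, each from a call of its own:
- get_time(): time.
- get_joint_pos(): joint angles.
- get_qvel(): joint speeds.
- get_effort(): joint torques, N m.
- get_tcp_pos(): TCP position.
- get_ee_rot(): TCP orientation.
- get_ft_force(): force on the tool from outside, world axes, zero at the start.
- get_ft_torque(): the same for the moment, N m.
- get_grip_width(): opening from 0.0 (shut) to 1.0 (fully open).
Only numpy, scipy, OpenCV 4.12 (cv2) and the standard library are available. Lean on these libraries where they do the work, as an engineer would, in place of code of your own. Each camera call takes 0.05 s, during which the arm holds its last target.

TASK

Push the pulled-out white shelf board by the front of its lip along its rails, into the cabinet, until you feel it drop into the locating notches; then push the glass door by the end of its blue pull sideways across it until fully shut. Use only outside pushes: do not lift or tip the board, and leave the four spares standing on it, untouched.

Things in the scene. Friction and masses are not known exactly. Their poses are not given: they have to be found in the camera images.
- cabinet: Grey-blue open-topped cabinet compartment, fixed, 490 mm wide (y), 210 mm deep, side walls 120 mm high, mid wall 90, back 70, door sill 45. Origin: on the table, mid-width, under the door's plane; +x points into the cabinet, away from the robot, +y to its left; it may be turned a little. In its left bay (centre line y = 115 mm) two aluminium rails run along x, out to 83 mm in front of the door's plane.
- home (a point): Point fixed on the cabinet (x 97, y 115, z 44 mm in its frame) where the board's origin lies once its four feet are in the notches. The rails lie 90 mm either side of the centre line, treads 50 mm and side flanges 55 mm above the table; each has two orange-floored notches 6 mm deep, 20 mm long, with steep walls.
- board: Loose white resin board, 170 (x) by 205 mm (y), 0.3 kg, with 0.5 kg of spares on it, on four 16 mm long, 13 mm high feet; slab 13 to 21 mm above the origin. Origin: mid-board, at the feet's undersides: 50 mm above the table sliding, 44 seated. Axes as the cabinet's. Starts 45 to 90 mm out. Slides at about 2 N; after the 6 mm drop the push meets a firm stop (good for at least 20 N).
- board_front (a point): Centre of the flat front face of the board's lip (towards the robot): push here along the cabinet's +x. 85 mm before and 24 mm above the board's origin. Face 205 mm wide, 22 mm high (11 above and below this point); lip 8 mm thick. Seated, the face is 12 mm inside the door's plane. Finger friction may hold the lip up until the finger is withdrawn.
- door (a joint): How far the glass door has slid to the cabinet's left (+y), in m: 0 = wide open, in front of the right bay; 0.232 = fully shut in front of the board, at its stop. Starts at 0 to 0.01. Friction 2 N, no spring. Aluminium-framed glass pane 225 mm wide, 10 mm thick, 56 to 125 mm above the table; a board that sticks out blocks it.
- pull (a point): Middle of the top of the door's blue pull, a plate standing up on the door: 94 mm long (y of the cabinet), 6 mm thick at the ends (12 between), from 125 to 157 mm above the table. Push its right end (47 mm to the -y side of this point) towards +y.
- valve: Stainless valve, 40 by 40 by 46 mm high, loose on the board, origin at the centre of its underside. To be left alone.
- encoder: Blue round encoder housing, 42 mm across, 42 mm high, loose on the board, origin at the centre of its underside. To be left alone.
- plug: Brass plug, 40 mm across, 30 mm high, loose on the board, origin at the centre of its underside. To be left alone.
- connector: Grey connector shell, 40 by 30 by 34 mm high, loose on the board, origin at the centre of its underside. To be left alone.

How it is judged:
On the way, in this order (a step that is already met when the one before it is completed fails the run):
1. the board has dropped into its locating notches (horizontal distance between board and home below 0.005 m and z of board in the frame of cabinet below 0.0462 m and angle between board's own z axis and vertical below 0.03 rad), for 0.2 s.
2. the glass door is fully shut (value of joint door above 0.227 m), for 0.2 s.
At the end, for the whole second after the job is handed in: All four feet are in the notches: board origin within 5 mm (horizontally) of home, under 46.2 mm above the cabinet's base, level within 0.03 rad; door joint above 0.227 m (within 5 mm of shut); the four spares upright (within 0.15 rad), at rest on the board (all of step 1 and value of joint door above 0.227 m and linear speed of each of board, valve, encoder, plug, connector below 0.02 m/s and angle between each of valve, encoder, plug, connector's own z axis and vertical below 0.15 rad and z of valve in the frame of board between 0.017 and 0.027 m and z of encoder in the frame of board between 0.017 and 0.027 m and z of plug in the frame of board between 0.017 and 0.027 m and z of connector in the frame of board between 0.017 and 0.027 m); the robot touches nothing.
It fails at once if the board is lifted off its rails or tipped (z of board in the frame of cabinet above 0.06 m or angle between board's own z axis and vertical above 0.15 rad).
It fails at once if the board's lip or the door's pull is pinched between the fingers ((contact force between the fingers and board_c1 above 1 N and contact force between the fingers and board_c2 above 1 N) or (contact force between the fingers and door_c2 above 1 N and contact force between the fingers and door_c3 above 1 N)).
It fails at once if a spare is touched by the robot (contact force between any of the fingers, the arm and valve above 0.5 N or contact force between any of the fingers, the arm and encoder above 0.5 N or contact force between any of the fingers, the arm and plug above 0.5 N or contact force between any of the fingers, the arm and connector above 0.5 N).
It fails at once if a spare is tipped over or lifted off the board (angle between any of valve, encoder, plug, connector's own z axis and vertical above 0.5 rad or z of any of valve, encoder, plug, connector in the frame of board above 0.04 m).
It also fails if it takes over 48 s, if anything falls off the work surface, if the arm or the gripper's body presses on something with over 40 N, if the wrist force passes 120 N, or if a joint passes its speed limit or range.

## Working session

There is one attempt and no reset: what is moved stays moved. The work goes in short steps, each a Python script; the robot and the scene stay as the last script left them, time stands still between calls to the robot, and variables do not carry over. Pictures are saved under pics/ and viewed, and the job is handed in when it is done.

```bash
mkdir -p pics; ls
python3 - <<'E'
from station import *
import cv2,json
print(get_time())
for n in ("scene","top","wrist"):
    i=camera_info(n); print(n,i)
    if n!="wrist":
        cv2.imwrite(f"pics/{n}0.png",read_camera(n)[:,:,::-1])
print(get_time(),get_ee_rot(),get_tcp_pos())
E
```

```text
pics
0.0
scene {'intrinsics': array([[488.27001244,   0.        , 277.29101777],
       [  0.        , 488.27001244, 201.6184325 ],
       [  0.        ,   0.        ,   1.        ]]), 'T': array([[ 0.65711227, -0.55462497,  0.51048467,  0.93104587],
       [ 0.75361266,  0.46857259, -0.46098556, -0.23697741],
       [ 0.01647498,  0.68762698,  0.7258772 ,  0.59680058],
       [ 0.        ,  0.        ,  0.        ,  1.        ]])}
top {'intrinsics': array([[492.99293291,   0.        , 275.34149302],
       [  0.        , 492.99293291, 208.85444651],
       [  0.        ,   0.        ,   1.        ]]), 'T': array([[ 0.00245266,  0.99705097, -0.07670304,  0.52091079],
       [-0.99974068,  0.00418136,  0.02238508,  0.06390528],
       [ 0.02263978,  0.07662825,  0.99680266,  0.93641487],
       [ 0.        ,  0.        ,  0.        ,  1.        ]])}
wrist {'intrinsics': array([[299.78707806,   0.        , 280.17059437],
       [  0.        , 299.78707806, 209.72793333],
       [  0.        ,   0.        ,   1.        ]]), 'tool_from_camera': array([[ 9.99999789e-01, -1.92246932e-04, -6.19895297e-04,
        -6.34081694e-04],
       [-3.50393168e-04, -9.63885231e-01, -2.66317741e-01,
        -7.34421484e-02],
       [-5.46309153e-04,  2.66317902e-01, -9.63885095e-01,
        -1.62638681e-01],
       [ 0.00000000e+00,  0.00000000e+00,  0.00000000e+00,
         1.00000000e+00]])}
0.1 [ 4.32105613e-04  7.93658512e-01  6.08363095e-01 -5.68462225e-04] [0.1622246  0.60303266 0.22197744]
```

View pics/top0.png

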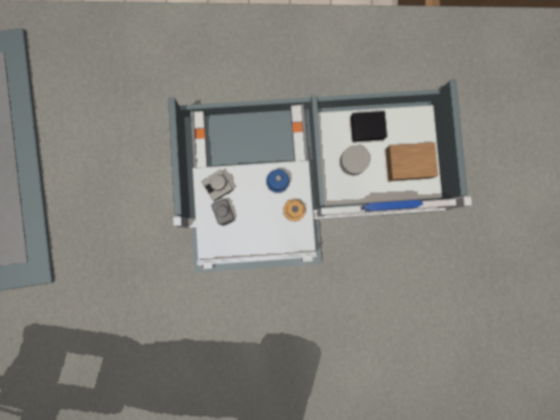

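View pics/scene0.png

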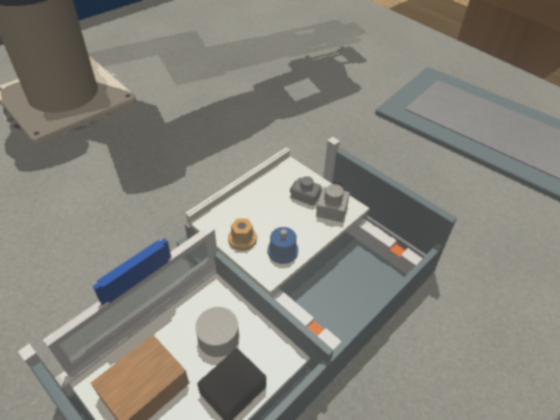

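The top view shows the cabinet turned a few degrees. The board is pulled out, with its lip at about (200–315, 258), and the blue pull is at about (365–422, 206). I'll enlarge it for point picking.

Run:
```python
import cv2
t=cv2.imread("pics/top0.png")
cv2.imwrite("pics/t_a.png",cv2.resize(t[150:275,160:330],None,fx=4.7,fy=4.7,interpolation=cv2.INTER_CUBIC))
cv2.imwrite("pics/t_b.png",cv2.resize(t[75:225,300:480],None,fx=4,fy=4,interpolation=cv2.INTER_CUBIC))
cv2.imwrite("pics/t_c.png",cv2.resize(t[85:235,160:340],None,fx=4,fy=4,interpolation=cv2.INTER_CUBIC))
```

```text
(no output)
```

View pics/t_a.png

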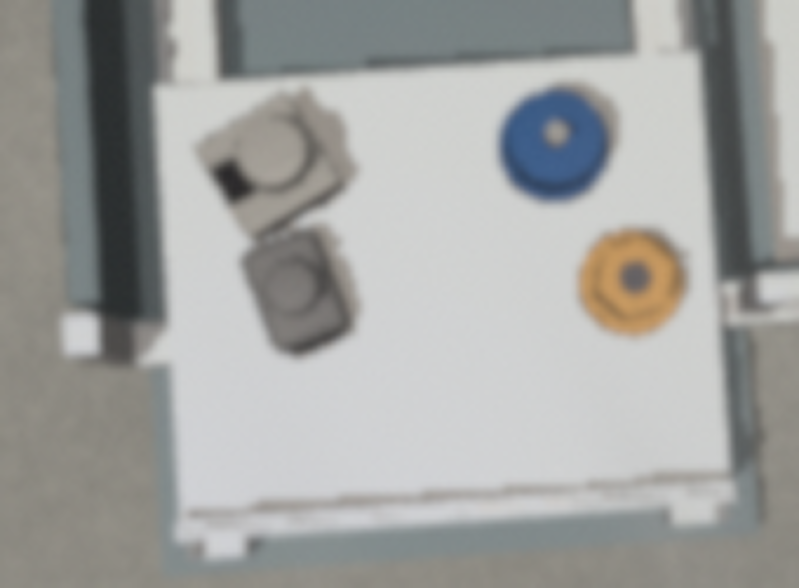

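View pics/t_b.png

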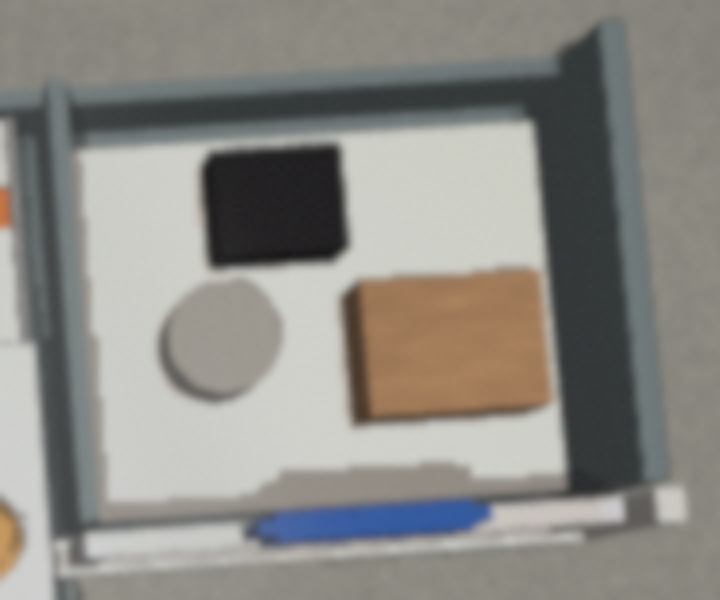

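View pics/t_c.png

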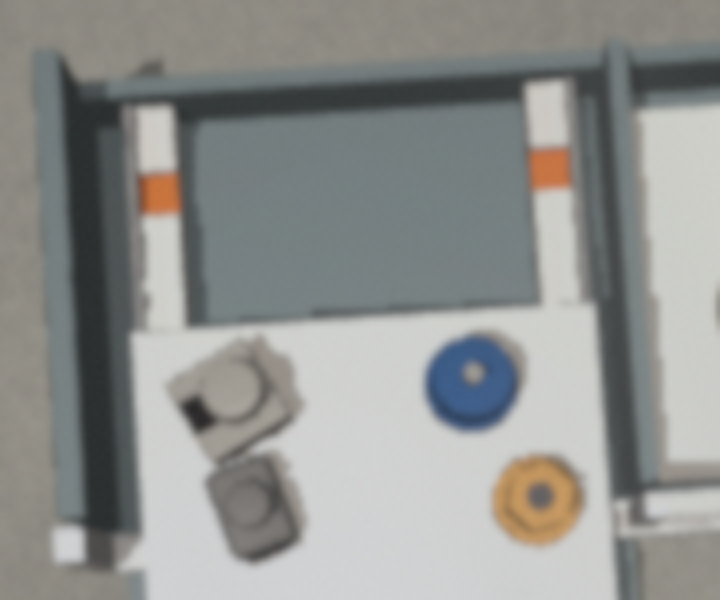

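```bash
cat > h.py <<'E'
import numpy as np
from station import *
def bp(name,u,v,z):
    i=camera_info(name);K=i["intrinsics"];T=i["T"]
    d=np.array([(u-K[0,2])/K[0,0],-(v-K[1,2])/K[1,1],-1.]);d=T[:3,:3]@d;o=T[:3,3]
    return o+d*(z-o[2])/d[2]
def pj(name,p):
    i=camera_info(name);K=i["intrinsics"];T=i["T"]
    q=T[:3,:3].T@(np.asarray(p)-T[:3,3])
    return np.array([K[0,2]+K[0,0]*q[0]/-q[2],K[1,2]-K[1,1]*q[1]/-q[2]])
E
python3 - <<'E'
from h import *
a=lambda u,v:(160+u/4.7,150+v/4.7); b=lambda u,v:(300+u/4,75+v/4); c=lambda u,v:(160+u/4,85+v/4)
def line(n,p,q,z,z2=None):
    P=bp("top",*p,z);Q=bp("top",*q,z2 or z);d=P-Q
    print(n,P.round(4),Q.round(4),"len",np.linalg.norm(d[:2]).round(4),"ydir deg",np.degrees(np.arctan2(-d[0],d[1])).round(2))
line("notch",c(160,193),c(550,168),.044)
line("wallback",c(35,50),b(625,18),.120)
line("pull",b(258,525),b(490,510),.157)
line("boardback",a(155,88),a(700,52),.071)
line("liptopfront",a(178,540),a(735,497),.085)
line("liptopback",a(186,514),a(732,474),.085)
line("posts",c(52,563),b(688,520),.12)
E
```

```text
notch [0.7279 0.1822 0.044 ] [0.7409 0.0034 0.044 ] len 0.1793 ydir deg 4.18
wallback [0.7709 0.2254 0.12  ] [ 0.8069 -0.2633  0.12  ] len 0.4901 ydir deg 4.22
pull [ 0.5856 -0.0957  0.157 ] [ 0.5921 -0.1889  0.157 ] len 0.0934 ydir deg 3.94
boardback [0.658  0.1901 0.071 ] [ 0.6729 -0.015   0.071 ] len 0.2057 ydir deg 4.18
liptopfront [0.4897 0.1772 0.085 ] [ 0.5057 -0.0262  0.085 ] len 0.204 ydir deg 4.5
liptopback [0.4991 0.1744 0.085 ] [ 0.5141 -0.0251  0.085 ] len 0.2 ydir deg 4.29
posts [0.5551 0.2143 0.12  ] [ 0.5916 -0.2844  0.12  ] len 0.5001 ydir deg 4.19
```

The measurements agree: yaw is 4.2° by five different edges, and the lengths check at 490/490, 205.7/205, 93.4/94 and 179.3/180 mm. That puts the cabinet origin near (0.580, -0.034), the lip face near x = -75 mm (board about 87 mm out) and the pull at y ≈ -108 mm. Next I'll approach and push the lip.

```bash
cat >> h.py <<'E'
import cv2
yaw=np.radians(4.2);O=np.array([0.5800,-0.0343,0.]);ex=np.array([np.cos(yaw),np.sin(yaw),0]);ey=np.array([-np.sin(yaw),np.cos(yaw),0])
def C(x,y,z): return O+ex*x+ey*y+np.array([0,0,z])
def inv(p): d=np.asarray(p)-O; return np.array([d@ex,d@ey,d[2]])
h=np.radians(94.2)/2
Q=[0,np.cos(h),np.sin(h),0]
def F(): f=np.array(get_ft_force()); return np.array([f@ex,f@ey,f[2]]).round(2)
def snap(name,fn): cv2.imwrite(fn,read_camera(name)[:,:,::-1])
E
python3 - <<'E'
from h import *
command_gripper(0.0)
print(inverse_kinematics(C(-.14,.115,.2),Q))
move_pose(C(-.14,.115,.2),Q)
print(get_joint_pos(),inv(get_tcp_pos()))
movel(C(-.14,.115,.066))
print(get_time(),inv(get_tcp_pos()),F(),get_grip_width())
snap("top","pics/t1.png");snap("scene","pics/s1.png")
E
```

```text
[ 1.33772196e-01  1.78802618e-01  2.04710092e+00 -4.44089210e-16
  9.15689115e-01 -1.51032796e+00]
[ 1.34734989e-01  1.78972964e-01  2.04663985e+00  1.33426337e-04
  9.15660812e-01 -1.50998646e+00] [-0.13974275  0.11547062  0.20008102]
4.625 [-0.13950652  0.11512709  0.06646462] [ 0.87 -0.17  1.1 ] 0.003095194855885756
```

View pics/t1.png

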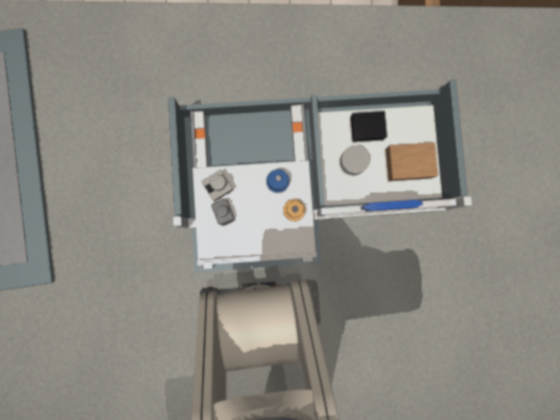

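View pics/s1.png

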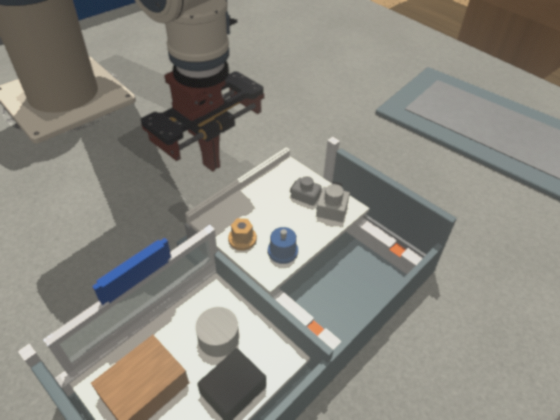

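The top view shows the board unmoved. The scene view shows the closed fingers at about (210, 160), in front of the middle of the lip. Now the guarded push.

Run:
```python
from h import *
movel(C(-.095,.115,.066),v=.08)
print(inv(get_tcp_pos()),F())
x=-.095
r=False
while x<.012 and not r:
    x+=.012
    r=movel(C(x,.115,.066),v=.04,until_force=7)
    print(r,get_time(),inv(get_tcp_pos()).round(4),F())
snap("top","pics/t2.png");snap("scene","pics/s2.png")
```

```text
[-0.09554317  0.1149585   0.06580271] [-0.29 -0.35  0.19]
False 5.8917 [-0.0827  0.115   0.066 ] [ 0.15 -0.95  0.09]
True 6.1167 [-0.0804  0.1149  0.0656] [ 0.3   0.16 -0.1 ]
```

Run:
```python
import cv2
a=cv2.imread("pics/t2.png")[80:275,160:330];b=cv2.imread("pics/s2.png")[100:380,150:480]
cv2.imwrite("pics/t2c.png",cv2.resize(a,None,fx=3,fy=3));cv2.imwrite("pics/s2c.png",cv2.resize(b,None,fx=2,fy=2))
```

```text
(no output)
```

View pics/t2c.png

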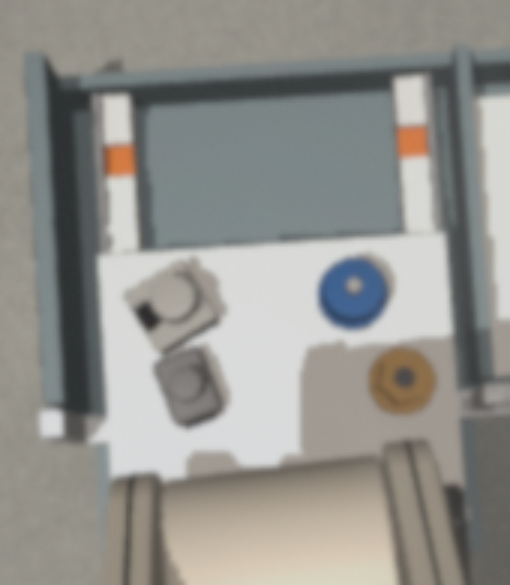

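View pics/s2c.png

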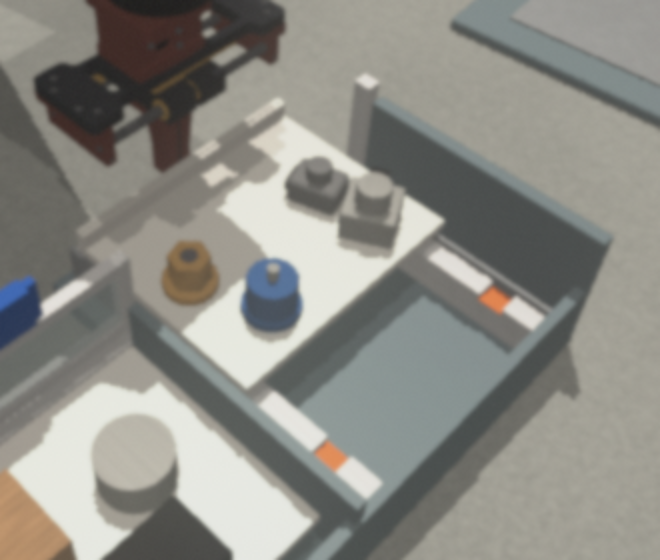

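Contact was a short impact at TCP x = -80 mm, as predicted, and the board barely moved with the spares still standing. I'll continue with one slow, smooth push.

Run:
```python
from h import *
for k in range(4):
    r=movel(C(.012,.115,.066),v=.03,until_force=9)
    p=inv(get_tcp_pos());print(r,get_time(),p.round(4),F())
    if p[0]>-.02: break
snap("top","pics/t3.png");snap("scene","pics/s3.png")
a=cv2.imread("pics/t3.png")[80:275,160:330];b=cv2.imread("pics/s3.png")[100:380,150:480]
cv2.imwrite("pics/t3c.png",cv2.resize(a,None,fx=3,fy=3));cv2.imwrite("pics/s3c.png",cv2.resize(b,None,fx=2,fy=2))
```

```text
True 8.7083 [0.003  0.115  0.0657] [ 0.76 -1.27 -0.16]
```

View pics/t3c.png

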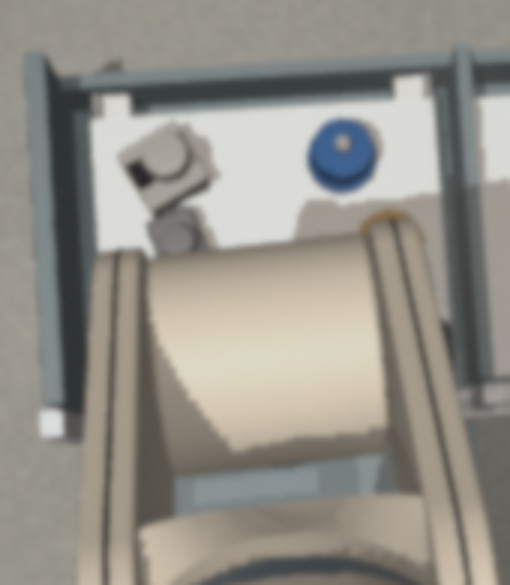

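View pics/s3c.png

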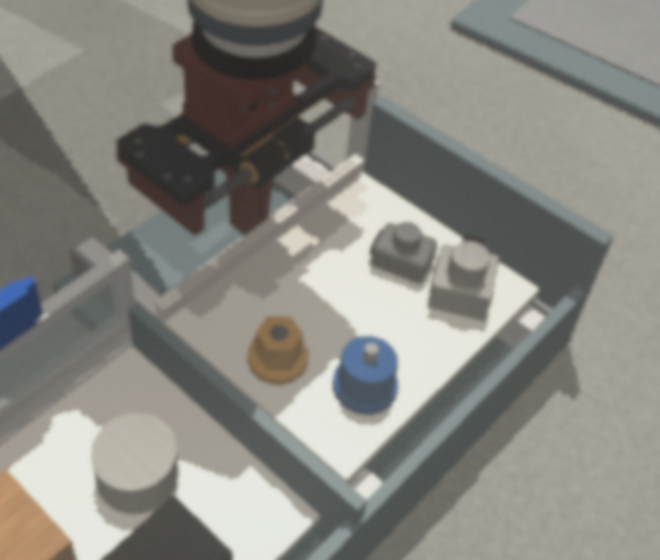

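The push met its firm stop at TCP x = 3 mm (predicted about 2), and the spares are still upright. I'll withdraw straight back and check whether the board is seated.

Run:
```python
from h import *
r=movel(C(.010,.115,.066),v=.02,until_force=12)
print(r,inv(get_tcp_pos()).round(4),F())
movel(C(-.07,.115,.066),v=.06)
movel(C(-.14,.115,.2),v=.15)
print(get_time(),F())
move_pose(C(-.13,-.19,.22),Q)
print(get_time(),inv(get_tcp_pos()).round(4))
snap("top","pics/t4.png");snap("scene","pics/s4.png")
a=cv2.imread("pics/t4.png")[85:235,160:340];b=cv2.imread("pics/s4.png")[100:380,150:480]
cv2.imwrite("pics/t4c.png",cv2.resize(a,None,fx=4,fy=4,interpolation=cv2.INTER_CUBIC));cv2.imwrite("pics/s4c.png",cv2.resize(b,None,fx=2,fy=2))
```

```text
True [0.003  0.115  0.0647] [ 0.24  0.68 -0.53]
11.6417 [ 0.13  0.07 -0.39]
12.8083 [-0.1301 -0.1891  0.2195]
```

View pics/t4c.png

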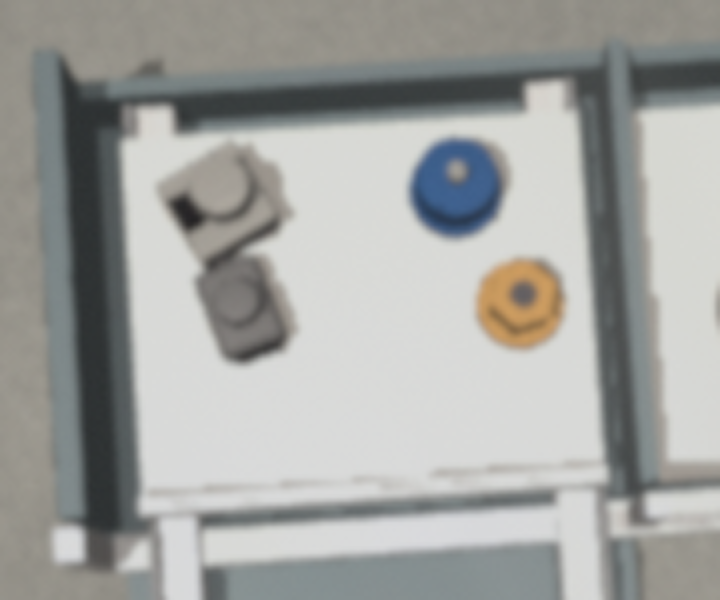

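View pics/s4c.png

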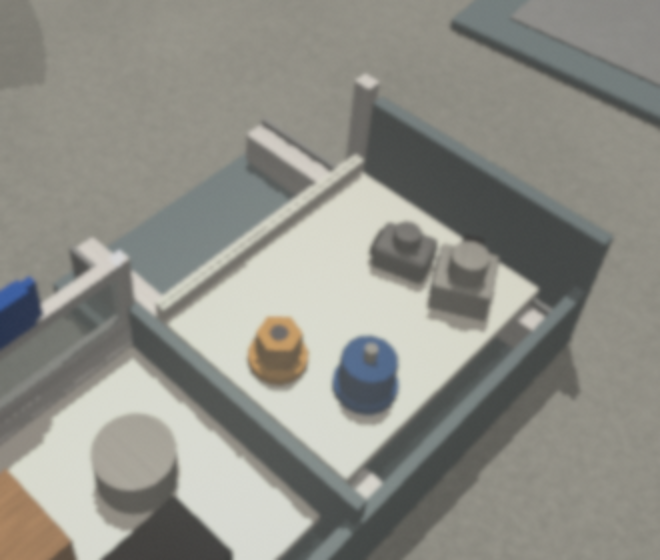

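```bash
python3 - <<'E'
from h import *
c=lambda u,v:(160+u/4,85+v/4); s=lambda u,v:(150+u/2,100+v/2)
for n,t,w,cab in (("BR",c(577,110),s(348,476),(.182,.0125)),("BL",c(122,140),s(540,290),(.182,.2175)),("lipR",c(608,466),s(165,300),(.020,.0125)),("lipL",c(143,500),s(362,160),(.020,.2175))):
    print(n,"obs",np.round(t,1),np.round(w,1))
    for z in ((.065,.071) if n[0]=="B" else (.079,.085)):
        print("  z",z,"top",inv(bp("top",*t,z))[:2].round(4),"scene",inv(bp("scene",*w,z))[:2].round(4))
E
python3 - <<'E'
import cv2
b=cv2.imread("pics/s4.png")
cv2.imwrite("pics/s4d.png",cv2.resize(b[170:350,220:345],None,fx=5,fy=3.3*5/3.3,interpolation=cv2.INTER_CUBIC)[:, :][300:900])
cv2.imwrite("pics/s4e.png",cv2.resize(b[160:290,310:440],None,fx=4.5,fy=4.5,interpolation=cv2.INTER_CUBIC))
E
```

```text
BR obs [304.2 112.5] [324. 338.]
  z 0.065 top [0.1839 0.0135] scene [0.1829 0.0174]
  z 0.071 top [0.1823 0.0141] scene [0.1847 0.0146]
BL obs [190.5 120. ] [420. 245.]
  z 0.065 top [0.1834 0.2182] scene [0.1846 0.2193]
  z 0.071 top [0.1818 0.2174] scene [0.1863 0.2142]
lipR obs [312.  201.5] [232.5 250. ]
  z 0.079 top [0.0211 0.0133] scene [0.0169 0.021 ]
  z 0.085 top [0.0206 0.0139] scene [0.0206 0.0181]
lipL obs [195.8 210. ] [331. 180.]
  z 0.079 top [0.0202 0.2164] scene [0.0216 0.2178]
  z 0.085 top [0.0197 0.2156] scene [0.0252 0.2127]
```

View pics/s4e.png

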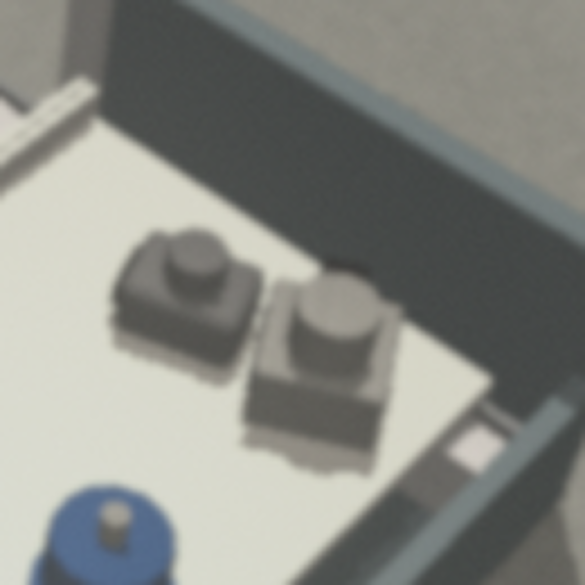

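View pics/s4d.png

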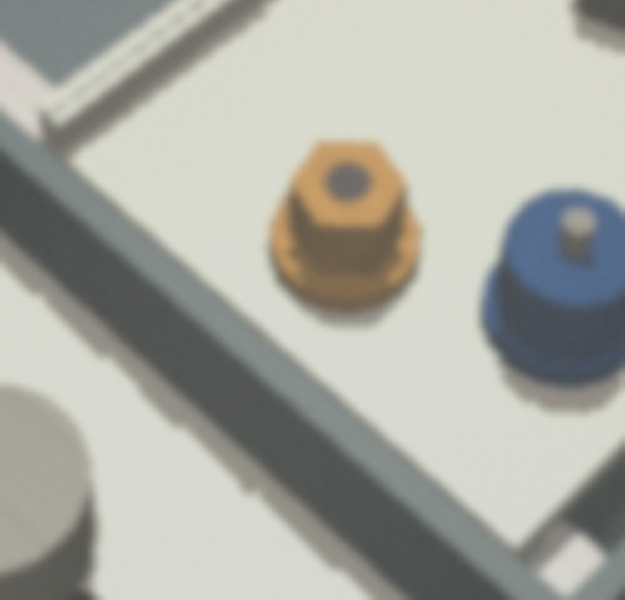

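Run:
```python
from h import *
from scipy.optimize import least_squares
c=lambda u,v:(160+u/4,85+v/4)
a=lambda u,v:(160+u/4.7,150+v/4.7)
def tri(n,t,w):
    r=least_squares(lambda p:np.r_[pj("top",p)-t,pj("scene",p)-w],[.7,.1,.1]);print(n,inv(r.x).round(4),"res",r.fun.round(2))
s4d=lambda u,v:(220+u/5,230+v/5); s4e=lambda u,v:(310+u/4.5,160+v/4.5)
s0=None
tri("plug now",c(523,293),s4d(348,180))
tri("enc pin now",c(457,170),s4d(577,215))
tri("valve top now",c(221,190),s4e(341,305))
tri("conn top now",c(241,298),s4e(197,255))
b=cv2.imread("pics/s0.png") if False else cv2.imread("pics/scene0.png")
cv2.imwrite("pics/s0c.png",cv2.resize(b[165:265,220:360],None,fx=5,fy=5,interpolation=cv2.INTER_CUBIC))
```

```text
plug now [0.0969 0.0463 0.097 ] res [-0.15 -0.12 -0.14  0.01]
enc pin now [0.1492 0.0712 0.11  ] res [-0.08 -0.07 -0.07  0.01]
valve top now [0.1486 0.173  0.1098] res [-0.81 -0.86 -0.91  0.09]
conn top now [0.1025 0.1672 0.0994] res [-0.19 -0.19 -0.22  0.02]
```

View pics/s0c.png

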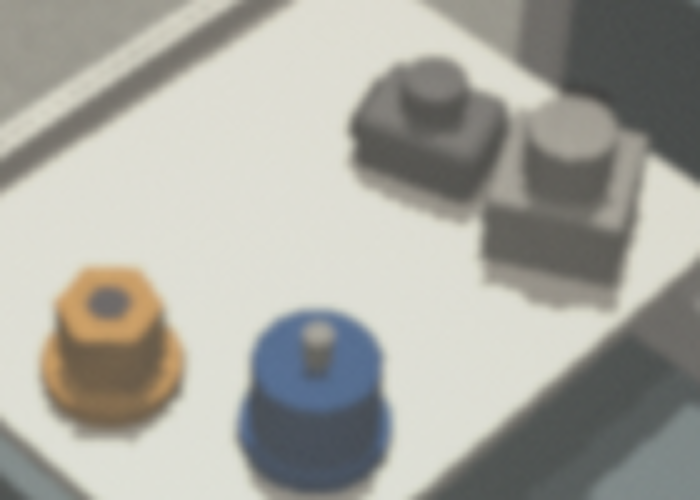

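Run:
```python
from h import *
from scipy.optimize import least_squares
a=lambda u,v:(160+u/4.7,150+v/4.7); s=lambda u,v:(220+u/5,165+v/5)
def tri(n,t,w):
    r=least_squares(lambda p:np.r_[pj("top",p)-t,pj("scene",p)-w],[.7,.1,.1]);print(n,inv(r.x).round(4),"res",r.fun.round(2))
tri("plug 0",a(635,277),s(110,302))
tri("enc 0",a(557,131),s(320,333))
tri("valve 0",a(272,153),s(572,128))
tri("conn 0",a(293,284),s(434,80))
```

```text
plug 0 [0.0089 0.0459 0.1022] res [-0.34 -0.25 -0.33  0.02]
enc 0 [0.0623 0.0708 0.1141] res [-0.36 -0.3  -0.36  0.02]
valve 0 [0.061  0.1725 0.1163] res [-0.31 -0.29 -0.36  0.03]
conn 0 [0.0143 0.1684 0.1053] res [-0.05 -0.04 -0.06  0.  ]
```

All four spares' tops are 4–6.5 mm lower than at the start and have moved 88 mm inward together, so the board is seated. The slab's left corners also fit the seated height. Next is the door.

Run:
```python
from h import *
movel(C(0,-.198,.215),v=.15)
movel(C(0,-.198,.136),v=.1)
print(get_time(),inv(get_tcp_pos()).round(4),F())
snap("top","pics/t5.png");snap("scene","pics/s5.png")
b=cv2.imread("pics/s5.png")[200:420,0:300];cv2.imwrite("pics/s5c.png",cv2.resize(b,None,fx=2.5,fy=2.5))
```

```text
14.8667 [ 0.0005 -0.1982  0.1366] [-0.5   0.21 -0.97]
```

View pics/s5c.png

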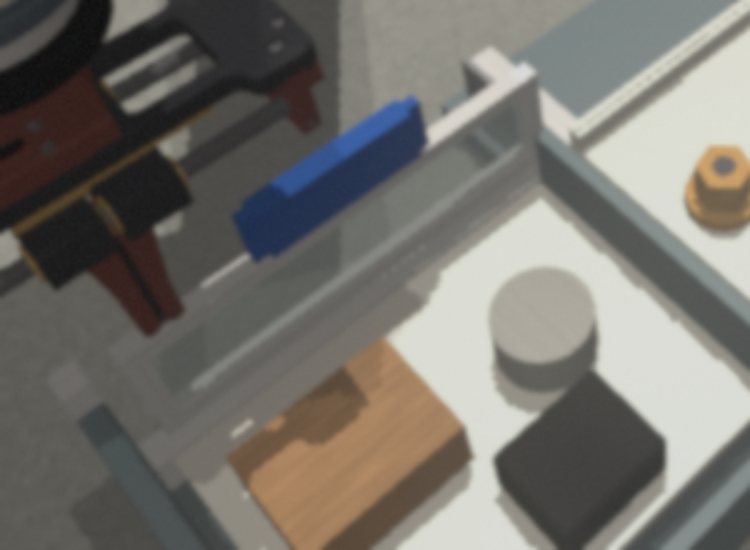

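The closed fingertips are at about (165, 320) in the crop, above the door's top edge and to the right of the pull's end. Now the push.

Run:
```python
from h import *
movel(C(0,-.176,.136),v=.08)
print(inv(get_tcp_pos()).round(4),F())
for k in range(5):
    r=movel(C(0,.085,.136),v=.05,until_force=10)
    p=inv(get_tcp_pos());print(r,get_time(),p.round(4),F())
    if p[1]>.04 or not r: break
snap("top","pics/t6.png");snap("scene","pics/s6.png")
```

```text
[ 1.000e-04 -1.753e-01  1.362e-01] [ 0.01 -0.38 -0.1 ]
True 19.4583 [-0.      0.0603  0.1359] [ 0.55 -3.66  3.88]
```

View pics/s6.png

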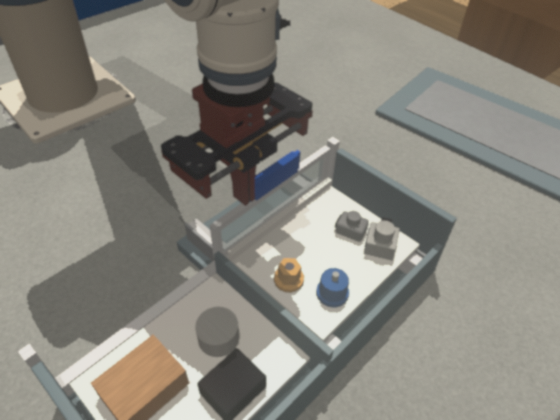

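The door is across at its post, and the finger stopped at y = 60 mm as predicted. I'll press once more to confirm the stop, then back off and check.

Run:
```python
from h import *
r=movel(C(0,.075,.136),v=.02,until_force=12);print(r,inv(get_tcp_pos()).round(4),F())
movel(C(0,.03,.136),v=.06)
movel(C(0,.02,.215),v=.12)
movel(C(-.15,.02,.23),v=.15)
move_pose(C(-.16,-.25,.25),Q)
print(get_time(),F())
snap("top","pics/t7.png");snap("scene","pics/s7.png")
a=cv2.imread("pics/t7.png")[85:235,160:340];cv2.imwrite("pics/t7c.png",cv2.resize(a,None,fx=4,fy=4,interpolation=cv2.INTER_CUBIC))
b=cv2.imread("pics/s7.png")[120:340,180:460];cv2.imwrite("pics/s7c.png",cv2.resize(b,None,fx=2.7,fy=2.7,interpolation=cv2.INTER_CUBIC))
```

```text
True [-0.0002  0.0602  0.1357] [ 0.65 -2.43  1.42]
23.5333 [ 0.36 -0.23  0.49]
```

View pics/t7c.png

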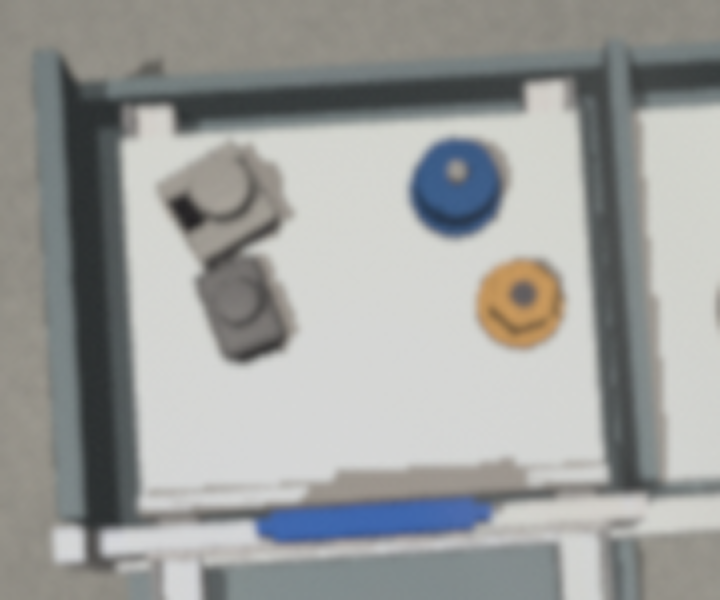

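View pics/s7c.png

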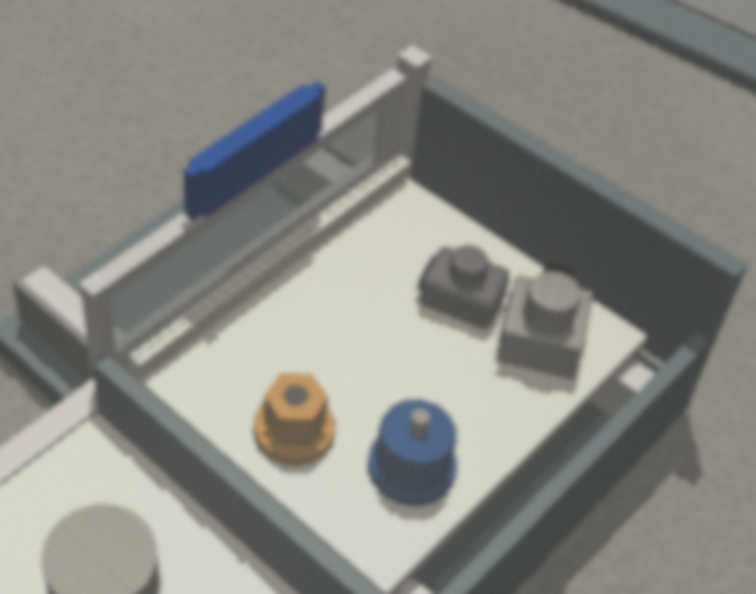

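Run:
```python
from h import *
c=lambda u,v:(160+u/4,85+v/4);b=lambda u,v:(300+u/4,75+v/4)
for n,p,q in (("start",b(258,525),b(490,510)),("now",c(259,527),c(492,511))):
    P=inv(bp("top",*p,.157));R=inv(bp("top",*q,.157));print(n,P.round(4),R.round(4),((P+R)/2).round(4))
```

```text
start [ 0.0011 -0.0616  0.157 ] [ 0.0007 -0.155   0.157 ] [ 0.0009 -0.1083  0.157 ]
now [-0.0002  0.1611  0.157 ] [-0.0002  0.0687  0.157 ] [-0.0002  0.1149  0.157 ]
```

The pull is now centred at y = 114.9 mm, on the bay's centre line. With the 223 mm travelled, that implies it started about 9 mm along, inside the stated 0–10 mm, so the door is at its stop. Board and spares haven't changed and the arm is clear, so I'm handing in.

```bash
python3 -c "
from station import *
wait(0.3); job_done(); print(get_time())"
```

```text
the job is handed in; nothing more can be done
the job is handed in; nothing more can be done
```

I pushed the board in by the middle of its lip and slid the door across by the right end of its pull. I handed the job in at about 24 s of the 48 s allowed. Both used closed fingers pushing from outside only.

- **Board:** it went in about 88 mm to a firm stop, and a second push stopped at the same place. Measured from the two cameras, the spares' tops came out 4–6.5 mm lower than at the start, against the expected 6 mm drop. The left corners also fit the seated height. The right corners' height could not be confirmed directly because the mid wall partly hides them in the scene view. The plug and encoder on that side had dropped 5 and 4 mm, so I took the board as seated.
- **Door:** it met its stop at the same spot twice. The pull is centred at y = 114.9 mm, on the bay's 115 mm centre line, which I take as fully shut (about 0.232 m).
- **Spares:** all four were upright and had moved only with the board. The robot did not touch them.
- **At hand-in:** the arm was well clear of everything.

The only unexpected event was that the first guarded push stopped early, at a brief contact impact. It did no harm.

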